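# Tip the checked specimens into the return box

### The job

Clear away the checked (red) specimen mounts: take the red mount off the freely spinning turntable and stand it upright on the tilt tray beside the two red ones already there. Then lift the tray by its handle until all three slide out into the blue return box, and lower the tray gently, without letting it drop, until it lies back on its rest. Leave the black mounts standing on the turntable and do not disturb the mug.

Things in the scene. Friction and masses are not known exactly. Their poses are not given: they have to be found in the camera images.
- red_turntable: Resin specimen mount: a puck 30 mm in diameter and 25 mm tall, about 40 g, standing upright. Origin: centre of its underside, z up along its axis. Red, the only red one on the turntable. Its position on the platter varies.
- red_tray_1: Resin specimen mount: a puck 30 mm in diameter and 25 mm tall, about 40 g, standing upright. Origin: centre of its underside, z up along its axis. Red, on the tray at the start, in the +y half of the tray, at least 42 mm from the tray's middle line.
- red_tray_2: Resin specimen mount: a puck 30 mm in diameter and 25 mm tall, about 40 g, standing upright. Origin: centre of its underside, z up along its axis. Red, on the tray at the start, in the -y half of the tray, at least 42 mm from the tray's middle line.
- black_1: Resin specimen mount: a puck 30 mm in diameter and 25 mm tall, about 40 g, standing upright. Origin: centre of its underside, z up along its axis. Black, on the turntable, 60 to 105 mm from the red one; must stay standing there.
- black_2: Resin specimen mount: a puck 30 mm in diameter and 25 mm tall, about 40 g, standing upright. Origin: centre of its underside, z up along its axis. Black, on the turntable, 60 to 105 mm from the red one; must stay standing there.
- platter_top (a point): Centre of the top face of the turntable's flat round white platter, 180 mm in diameter, 24 mm above the table, on a fixed foot. It has no rim or stop and spins freely about the vertical at a light touch.
- tray_floor (a point): Point on the top of the tray's white slippery floor, on its middle line, 80 mm from the hinge axis; 75 mm above the table with the tray down (then level). Axes turn with the tray: x to the hinge and box, y along the hinge, z square to the floor. The floor is 168 mm wide inside (y), from 80 mm behind this point to the lip 92 mm ahead. Side walls and handle-end wall: 18 mm high, 4 mm thick.
- tray_lip (a point): Middle of the tray's open lip, where the mounts slide out: no wall here, 12 mm past the hinge axis. Axes as for tray_floor.
- tray_handle (a point): Middle of the tray's handle: a round black bar, 12 mm in diameter, 112 mm long, parallel to the hinge axis (y), 205 mm from it and 30 mm above the tray floor's level (105 mm above the table with the tray down). It stands 41 mm out from the tray's end wall on two 8 mm arms, 50 mm either side of the middle. Axes turn with the tray, as for tray_floor.
- hinge (a point): Middle of the tray's fixed horizontal hinge axis, 75 mm above the table. Axes of the fixed stand: x points away from the handle to the return box, y along the hinge axis, z up.
- tray (a joint): Angle of the tray (rad): 0 down on its rest, growing as the handle end goes up, stop at 0.95. The tray weighs about 0.5 kg, has no catch and falls down at once if let go. The mounts begin to slide at some 0.28 to 0.42 rad, differing from time to time.
- box_floor (a point): Centre of the floor of the open blue return box, fixed to the stand beyond the hinge, 12 mm above the table. Inside 155 mm (x) by 190 mm (y); side walls reach 81 mm above the table, far wall 111 mm, the wall under the tray's lip 56 mm. Axes as for hinge.
- mug: White mug, 76 mm in diameter and 90 mm tall, on the other side of the tray from the turntable. Origin: centre of its underside. Bystander.

How it is judged:
By the outcome, as a careful person would: the job done as asked, in the order asked, and still so for the second after the job is handed in, with the robot touching nothing.
It also fails if it takes over 58 s, if anything falls off the work surface, if the arm or the gripper's body presses on something with over 40 N, if the wrist force passes 120 N, or if a joint passes its speed limit or range.

### The arm

A 6-joint arm with a two-finger parallel gripper is mounted at the origin on the work surface. World frame = base frame: x ahead of the robot, y to its left, z up, the work surface at z = 0. Lengths are in m, angles in rad, forces in N, time in s.
With the tool pointing down it reaches from about 0.325 to 0.775 m from the base axis. Payload 5.5 kg.
Tool frame: the origin (TCP) lies on the centre line of the jaws, within the pads' length; the fingertips stand tip_extent ahead of it and the grasp point (between the pads) lies 5 mm behind it (tip_extent is the distance from the TCP to the fingertips, in m); z points along the fingers, y is the line along which they close (so a half turn about z gives the same grasp; the last joint's range is limited). The gripper opens to 85 mm and grips with 20 to 120 N. Pads are 22 mm wide; open, the fingers measure 114 mm over their backs; the gripper's body (76 mm by 85 mm) begins 54 mm behind the grasp point. The pads swing forward as they close: fully open they stand 13 mm farther back than shut.
Start: joints at [1.108, 0.091, 1.231, -0, 1.82, -0.057], TCP at [0.237, 0.551, 0.245] pointing down, gripper open.
Joint ranges: [-2.87, 2.87], [-0.86, 2.18], [0.17, 2.46], [-1.51, 4.65], [0.06, 2.69], [-2.65, 2.65]. Speed limits (rad/s): [2.57, 2.57, 3.01, 3.14, 3.14, 3.14].

### API

Orientations are given as a unit quaternion [w, x, y, z].
In Python, from workcell import * gives the robot as it stands.
- The arm moves only by the tool drive_tool, never from a script. Its argument "moves" is a list of rows, each an object of numbers: "fingers": the opening, from 0 (shut) to 1 (fully open); "dx", "dy", "dz": the shift along the tool's x, y, z in mm; "roll": the turn about the tool's z in rad. A call has 1 to 12 rows; each row shifts and turns the commanded pose from where the row before left it, along the tool's axes as they then stand; what a row does not reach is not made up. A row lasts 1/12 s, in which the tool goes at most 41.7 mm and 7.16 degrees, less where a joint would pass 70% of its speed; a pose out of reach is approached as far as the arm can. A call is refused whole if a number of a shift passes 41.7 or a number of a turn 0.125, either way. A call with a gripper value outside its range is refused whole. The fingers move at their own pace and stop on an object; "force" is the grip in N (left out, the last holds). Time passes only in rows, so rows that do not move let the fingers close. It gives the time, the measured TCP pose, the force, the opening and the grip force at its end, in the units of the state.
- get_state(): the state, without advancing time (a new reading comes with each control period).
- get_image(name): name is "side" or "top"; returns the picture (400x640x3 uint8, red, green, blue); there is no depth.
- camera_params(name): a dict with "fx", "fy", "cx", "cy" (pixels), "cam_to_world" (4x4, takes a point from camera to world coordinates). Camera axes: x right, y down, z forward; pixel columns grow to the right and rows downward; lengths in m; the calibration is good to about 2 mm. A picture is of the moment at which its call begins. camera_params takes no time and is no camera call.
- hand_in(): hands the job in; it is judged then, once.
The state is a dict: "clock": time; "joints": joint angles; "qvel": joint speeds; "tau": joint torques, N m; "tcp_pos": TCP position; "tool_rot": TCP orientation; "ft_force": force on the tool from outside, world axes, zero at the start; "ft_torque": the same for the moment, N m; "finger_gap": finger opening in m; "finger_force": force on a finger pad.
Only numpy, scipy, OpenCV 4.12 (cv2) and the standard library are available. Lean on these libraries where they do the work, as an engineer would, in place of code of your own. Each camera call takes 0.05 s, during which the arm holds its last target. There are 200 camera calls.

## Working session

There is one attempt and no reset: what is moved stays moved. The work goes in short steps, Python scripts to look and compute and a tool call to move; the robot and the scene stay as the last step left them, time stands still between calls to the robot, and variables do not carry over. Pictures are saved under pics/ and viewed, at most 10 in all, crops included, and the job is handed in when it is done.

Besides the shell and the picture viewer there is one more tool, called after ">>>" in YAML: its name, and indented under it one key for each argument. drive_tool: Moves the arm, as the interface text tells. Its arguments: {"type":"object","properties":{"moves":{"type":"array"},"force":{"type":"number"}},"required":["moves"]}

```bash
mkdir -p pics; ls
python3 - <<'E'
from workcell import *
import cv2
for n in("top","side"):
    cv2.imwrite(f"pics/{n}0.png",get_image(n)[:,:,::-1]); p=camera_params(n); print(n,p)
print(get_state())
import workcell; print([x for x in dir(workcell) if x[0]!='_'])
E
```

```text
pics
top {'fx': 428.6286719088503, 'fy': 428.6286719088503, 'cx': 313.7336706745322, 'cy': 199.75214426869337, 'cam_to_world': array([[-0.02411822, -0.99804516,  0.05765559,  0.52289707],
       [-0.99969881,  0.02433963,  0.0031411 ,  0.00181692],
       [-0.00453827, -0.05756247, -0.99833159,  1.31625138],
       [ 0.        ,  0.        ,  0.        ,  1.        ]])}
side {'fx': 411.7285913217758, 'fy': 411.7285913217758, 'cx': 320.73964273583886, 'cy': 194.48328542706, 'cam_to_world': array([[ 0.70576331, -0.41556671,  0.57376168,  0.08241607],
       [-0.70837535, -0.42552514,  0.56314539, -0.50250859],
       [ 0.01012554, -0.80388598, -0.59469724,  0.67119352],
       [ 0.        ,  0.        ,  0.        ,  1.        ]])}
{'clock': 0.1, 'joints': array([ 1.10829952e+00,  9.18205558e-02,  1.23180866e+00,  1.02731019e-05,
        1.81979777e+00, -5.67105793e-02]), 'qvel': array([-0.00030452, -0.00131008, -0.00216468,  0.0002917 ,  0.00042388,
        0.00035262]), 'tau': array([ 2.01812152e-03, -4.60219431e+01, -4.19218683e+01, -1.93496521e-04,
        1.06697271e-02, -8.59765328e-05]), 'tcp_pos': array([0.23674372, 0.55106184, 0.24421738]), 'tool_rot': array([-2.40247628e-04,  2.01502621e-01,  9.79487546e-01, -8.85158694e-04]), 'ft_force': array([-0.01401175,  0.0942781 , -0.55901104]), 'ft_torque': array([0.02691074, 0.01346141, 0.03973335]), 'finger_force': 0.0, 'finger_gap': 0.0855766857686798}
['MotionError', 'camera_params', 'get_image', 'get_state', 'hand_in', 'tip_extent']
```

View pics/top0.png

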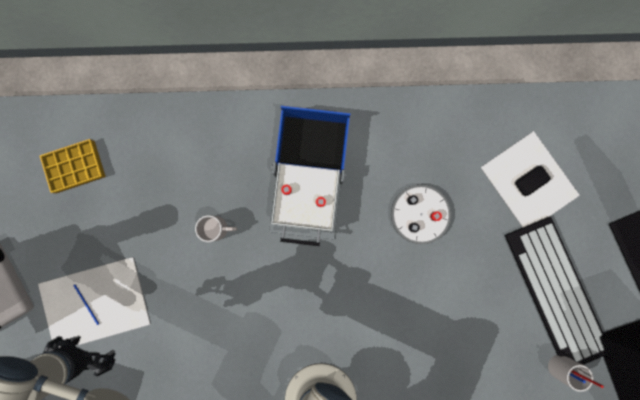

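View pics/side0.png

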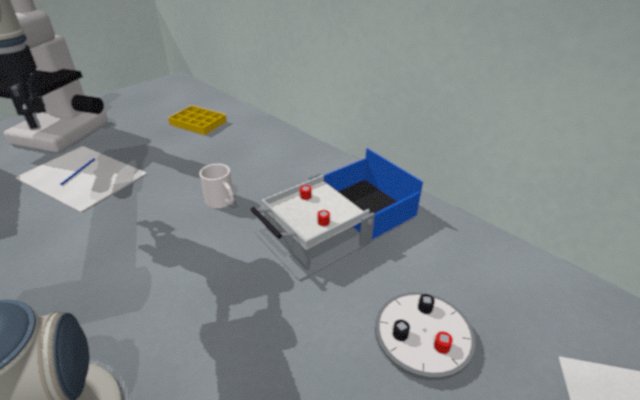

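Top view: red turntable mount at (436,216), blacks at (413,200) and (415,227), platter centre at about (422,214), tray reds at (287,189) and (320,202), handle at (300,241), mug at (208,228). The side view shows the same layout. The handle end faces the robot.

```bash
cat > h.py <<'E'
from workcell import *
import numpy as np, cv2
from scipy.optimize import least_squares
def proj(n,P):
    c=camera_params(n);T=np.linalg.inv(c["cam_to_world"]);q=np.atleast_2d(P)@T[:3,:3].T+T[:3,3]
    return np.c_[c["fx"]*q[:,0]/q[:,2]+c["cx"],c["fy"]*q[:,1]/q[:,2]+c["cy"]]
def ray(n,uv,z):
    c=camera_params(n);T=c["cam_to_world"];d=T[:3,:3]@[(uv[0]-c["cx"])/c["fx"],(uv[1]-c["cy"])/c["fy"],1]
    return T[:3,3]+d*(z-T[2,3])/d[2]
def cen(pts):
    h=cv2.convexHull(np.float32(pts));m=cv2.moments(h);return np.array([m["m10"],m["m01"]])/m["m00"]
a=np.linspace(0,2*np.pi,40)
def puck(p,z,r=.015,h=.025):
    return np.vstack([np.c_[p[0]+r*np.cos(a),p[1]+r*np.sin(a),0*a+k] for k in(z,z+h)])
def blobs(mask,lo,hi):
    n,l,s,c=cv2.connectedComponentsWithStats(mask.astype(np.uint8))
    return [(cen(np.argwhere(l==i)[:,::-1]),s[i,4],s[i,:4]) for i in range(1,n) if lo<s[i,4]<hi]
def red(im):
    b=im.astype(int);return (b[...,0]>110)&(b[...,0]-b[...,1]>50)&(b[...,0]-b[...,2]>50)
def fit(n,uv,z):
    x0=ray(n,uv,z+.0125)[:2]
    return least_squares(lambda p:cen(proj(n,puck(p,z)))-uv,x0).x
E
python3 - <<'E'
from h import *
print("tip",tip_extent)
for n in("top","side"):
    im=get_image(n)
    for uv,s,bb in blobs(red(im),30,400):
        for z in (.024,.075): print(n,"red",uv.round(1),s,bb,z,fit(n,uv,z).round(4))
    x=im.astype(int);g=x.max(2)
    R=(slice(180,250),slice(385,460)) if n=="top" else (slice(285,385),slice(365,485))
    m=np.zeros(g.shape,bool);m[R]=g[R]<60
    for uv,s,bb in blobs(m,20,400): print(n,"black",uv.round(1),s,fit(n,uv,.024).round(4))
    m[:]=0;m[R]=x[R].min(2)>150
    pts=np.argwhere(m)[:,::-1];h=cv2.convexHull(np.float32(pts));e=cv2.fitEllipse(h)
    print(n,"platter",e,ray(n,e[0],.024))
    R=(slice(232,250),slice(270,335)) if n=="top" else (slice(200,245),slice(245,292))
    m[:]=0;m[R]=g[R]<60
    pts=np.argwhere(m)[:,::-1];r=cv2.minAreaRect(np.float32(pts));bx=cv2.boxPoints(r)
    print(n,"handle",r,len(pts),ray(n,r[0],.105),[ray(n,b,.105).round(3) for b in bx])
im=cv2.imread("pics/top0.png")
a1=cv2.resize(im[95:255,190:350],None,fx=4.8,fy=3.7,interpolation=2) 
cv2.imwrite("pics/crop1.png",cv2.resize(im[155:255,260:345],None,fx=6,fy=6,interpolation=cv2.INTER_CUBIC))
E
```

```text
tip 0.014
top red [286.  189.1] 79 [281 184  11  11] 0.024 [0.6305 0.0879]
top red [286.  189.1] 79 [281 184  11  11] 0.075 [0.6262 0.0845]
top red [320.3 201.3] 79 [315 196  11  11] 0.024 [ 0.5916 -0.0136]
top red [320.3 201.3] 79 [315 196  11  11] 0.075 [ 0.5888 -0.0129]
top red [436.1 215.7] 80 [431 211  11  10] 0.024 [ 0.5404 -0.3574]
top red [436.1 215.7] 80 [431 211  11  10] 0.075 [ 0.5397 -0.3431]
top platter ((420.8934020996094, 213.98963928222656), (54.54774856567383, 55.46177673339844), 135.67657470703125) [ 0.54673783 -0.31561502  0.024     ]
top handle ((299.984619140625, 241.62310791015625), (38.32673263549805, 3.7210419178009033), 7.125016689300537) 126 [0.47575826 0.04717016 0.105     ] [array([0.479, 0.101, 0.105]), array([0.489, 0.1  , 0.105]), array([ 0.473, -0.007,  0.105]), array([ 0.463, -0.005,  0.105])]
side red [305.1 191.4] 148 [299 184  13  16] 0.024 [0.6751 0.1368]
side red [305.1 191.4] 148 [299 184  13  16] 0.075 [0.6275 0.0854]
side red [323.1 217.3] 156 [317 210  13  16] 0.024 [0.6333 0.0293]
side red [323.1 217.3] 156 [317 210  13  16] 0.075 [ 0.5891 -0.0135]
side red [442.8 341.8] 289 [434 331  19  23] 0.024 [ 0.5402 -0.3573]
side red [442.8 341.8] 289 [434 331  19  23] 0.075 [ 0.5034 -0.369 ]
side black [425.7 303.6] 138 [ 0.5898 -0.2897]
side black [400.6 330.5] 148 [ 0.5065 -0.2915]
side platter ((425.007568359375, 333.2547607421875), (73.97329711914062, 96.3833999633789), 115.14636993408203) [ 0.541654   -0.32229207  0.024     ]
side handle ((266.0, 222.5), (40.31120300292969, 4.241827011108398), 46.12330627441406) 163 [0.47538474 0.04421609 0.105     ] [array([0.479, 0.103, 0.105]), array([0.49 , 0.106, 0.105]), array([ 0.472, -0.01 ,  0.105]), array([ 0.462, -0.012,  0.105])]
```

View pics/crop1.png

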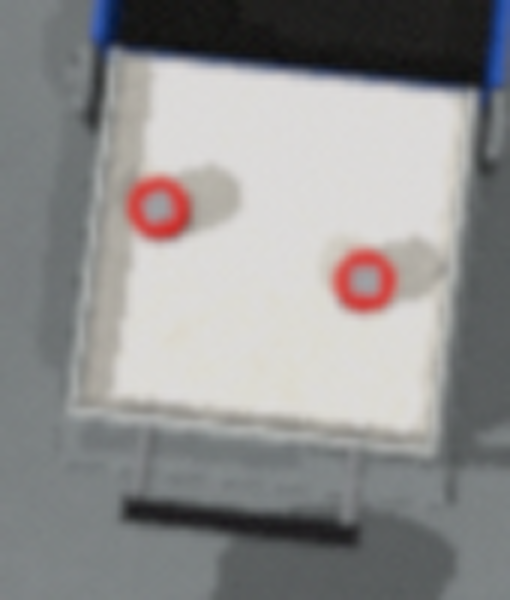

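>>> drive_tool:
  moves:
    - {"roll": 0.117,"fingers": 0.7}
    - {"roll": 0.117}
    - {"roll": 0.117}
    - {"roll": 0.117}
    - {"roll": 0.117}
    - {"roll": 0.117}
    - {"roll": 0.116}
    - {"roll": 0.116}
    - {"roll": 0.116}
    - {"roll": 0.116}
    - {}
    - {}
  force: 30

```text
invalid input at $.moves[0]: expected keys fingers, dx, dy, dz, roll
```

>>> drive_tool:
  moves:
    - {"fingers": 0.7,"dx": 0,"dy": 0,"dz": 0,"roll": 0.117}
    - {"fingers": 0.7,"dx": 0,"dy": 0,"dz": 0,"roll": 0.117}
    - {"fingers": 0.7,"dx": 0,"dy": 0,"dz": 0,"roll": 0.117}
    - {"fingers": 0.7,"dx": 0,"dy": 0,"dz": 0,"roll": 0.117}
    - {"fingers": 0.7,"dx": 0,"dy": 0,"dz": 0,"roll": 0.117}
    - {"fingers": 0.7,"dx": 0,"dy": 0,"dz": 0,"roll": 0.116}
    - {"fingers": 0.7,"dx": 0,"dy": 0,"dz": 0,"roll": 0.116}
    - {"fingers": 0.7,"dx": 0,"dy": 0,"dz": 0,"roll": 0.116}
    - {"fingers": 0.7,"dx": 0,"dy": 0,"dz": 0,"roll": 0.116}
    - {"fingers": 0.7,"dx": 0,"dy": 0,"dz": 0,"roll": 0.116}
    - {"fingers": 0.7,"dx": 0,"dy": 0,"dz": 0,"roll": 0}
  force: 30

```text
clock: 1.12
tcp_pos: [0.2368, 0.5512, 0.2449]
tool_rot: [0.0, 0.709, 0.706, -0.0]
ft_force: [0.3, 0.2, 0.8]
finger_gap: 0.06
finger_force: 0.0
```

>>> drive_tool:
  moves:
    - {"fingers": 0.7,"dx": -37.8,"dy": 12.6,"dz": 0,"roll": 0}
    - {"fingers": 0.7,"dx": -37.8,"dy": 12.6,"dz": 0,"roll": 0}
    - {"fingers": 0.7,"dx": -37.8,"dy": 12.6,"dz": 0,"roll": 0}
    - {"fingers": 0.7,"dx": -37.8,"dy": 12.6,"dz": 0,"roll": 0}
    - {"fingers": 0.7,"dx": -37.8,"dy": 12.6,"dz": 0,"roll": 0}
    - {"fingers": 0.7,"dx": -37.8,"dy": 12.6,"dz": 0,"roll": 0}
    - {"fingers": 0.7,"dx": -37.8,"dy": 12.6,"dz": 0,"roll": 0}
    - {"fingers": 0.7,"dx": -37.8,"dy": 12.6,"dz": 0,"roll": 0}
    - {"fingers": 0.7,"dx": -37.8,"dy": 12.6,"dz": 0,"roll": 0}
    - {"fingers": 0.7,"dx": -37.8,"dy": 12.6,"dz": 0,"roll": 0}
    - {"fingers": 0.7,"dx": -37.8,"dy": 12.6,"dz": 0,"roll": 0}
    - {"fingers": 0.7,"dx": -37.8,"dy": 12.6,"dz": 0,"roll": 0}

```text
clock: 2.12
tcp_pos: [0.3881, 0.0958, 0.2455]
tool_rot: [0.0, 0.706, 0.709, 0.0]
ft_force: [1.1, 0.2, -0.4]
finger_gap: 0.0597
finger_force: 0.0
```

>>> drive_tool:
  moves:
    - {"fingers": 0.7,"dx": -37.8,"dy": 12.6,"dz": 0,"roll": 0}
    - {"fingers": 0.7,"dx": -37.8,"dy": 12.6,"dz": 0,"roll": 0}
    - {"fingers": 0.7,"dx": -37.8,"dy": 12.6,"dz": 0,"roll": 0}
    - {"fingers": 0.7,"dx": -37.8,"dy": 12.6,"dz": 0,"roll": 0}
    - {"fingers": 0.7,"dx": -37.8,"dy": 12.6,"dz": 0,"roll": 0}
    - {"fingers": 0.7,"dx": -37.8,"dy": 12.6,"dz": 0,"roll": 0}
    - {"fingers": 0.7,"dx": -37.8,"dy": 12.6,"dz": 0,"roll": 0}
    - {"fingers": 0.7,"dx": -37.8,"dy": 12.6,"dz": 0,"roll": 0}
    - {"fingers": 0.7,"dx": -37.8,"dy": 12.6,"dz": 0,"roll": 0}
    - {"fingers": 0.7,"dx": -37.8,"dy": 12.6,"dz": 0,"roll": 0}
    - {"fingers": 0.7,"dx": -30,"dy": 10,"dz": 0,"roll": 0}
    - {"fingers": 0.7,"dx": 0,"dy": 0,"dz": 0,"roll": 0}

```text
clock: 3.12
tcp_pos: [0.5241, -0.3155, 0.2421]
tool_rot: [-0.001, 0.707, 0.707, -0.001]
ft_force: [-0.6, 0.1, -1.4]
finger_gap: 0.0598
finger_force: 0.0
```

>>> drive_tool:
  moves:
    - {"fingers": 0.7,"dx": -21,"dy": 8.1,"dz": 0,"roll": 0}
    - {"fingers": 0.7,"dx": -20.9,"dy": 8.1,"dz": 0,"roll": 0}
    - {"fingers": 0.7,"dx": 0,"dy": 0,"dz": 30,"roll": 0}
    - {"fingers": 0.7,"dx": 0,"dy": 0,"dz": 35,"roll": 0}
    - {"fingers": 0.7,"dx": 0,"dy": 0,"dz": 35,"roll": 0}
    - {"fingers": 0.7,"dx": 0,"dy": 0,"dz": 25,"roll": 0}
    - {"fingers": 0.7,"dx": 0,"dy": 0,"dz": 15,"roll": 0}
    - {"fingers": 0.7,"dx": 0,"dy": 0,"dz": 0,"roll": 0}
    - {"fingers": 0.7,"dx": 0,"dy": 0,"dz": 0,"roll": 0}

```text
clock: 3.87
tcp_pos: [0.5398, -0.3516, 0.1045]
tool_rot: [-0.001, 0.706, 0.708, -0.0]
ft_force: [0.1, 0.2, 0.2]
finger_gap: 0.0594
finger_force: 0.0
```

Run:
```python
from h import *
print(get_state()["tcp_pos"])
im=get_image("side");cv2.imwrite("pics/s1.png",cv2.resize(im[260:390,360:500,::-1],None,fx=4,fy=4,interpolation=2))
for uv,s,bb in blobs(red(im),30,400): print(uv,s,fit("side",uv,.024))
```

```text
[ 0.53983024 -0.35155177  0.10452557]
[323.08854167 217.28854167] 155 [0.63332351 0.02930897]
[442.84719956 342.01576944] 268 [ 0.53990388 -0.35766907]
```

View pics/s1.png

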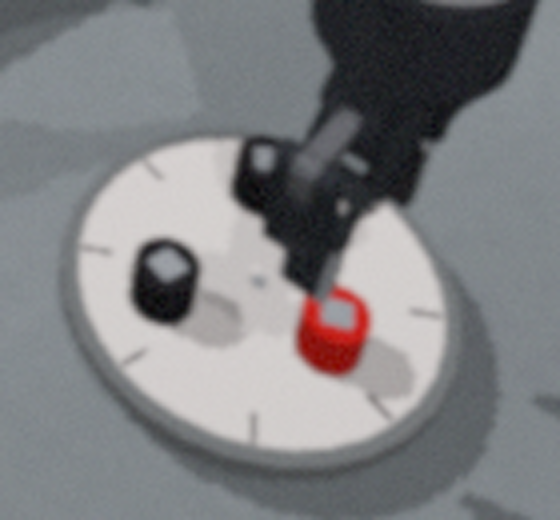

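The side crop shows the fingers just behind and above the red mount (at about (443,342) in the full image), which hasn't moved. I'll correct by 6 mm and descend.

>>> drive_tool:
  moves:
    - {"fingers": 0.7,"dx": -6,"dy": 0.3,"dz": 0,"roll": 0}
    - {"fingers": 0.7,"dx": 0,"dy": 0,"dz": 15,"roll": 0}
    - {"fingers": 0.7,"dx": 0,"dy": 0,"dz": 15,"roll": 0}
    - {"fingers": 0.7,"dx": 0,"dy": 0,"dz": 12,"roll": 0}
    - {"fingers": 0.7,"dx": 0,"dy": 0,"dz": 6,"roll": 0}
    - {"fingers": 0.7,"dx": 0,"dy": 0,"dz": 0,"roll": 0}
    - {"fingers": 0.7,"dx": 0,"dy": 0,"dz": 0,"roll": 0}
    - {"fingers": 0.7,"dx": 0,"dy": 0,"dz": 0,"roll": 0}

```text
clock: 4.58
tcp_pos: [0.5411, -0.3586, 0.0586]
tool_rot: [0.001, 0.707, 0.707, 0.0]
ft_force: [0.4, -0.6, 0.8]
finger_gap: 0.0597
finger_force: 0.0
```

>>> drive_tool:
  moves:
    - {"fingers": 0.7,"dx": 1,"dy": -0.6,"dz": 6,"roll": 0}
    - {"fingers": 0.7,"dx": 0,"dy": 0,"dz": 6,"roll": 0}
    - {"fingers": 0.7,"dx": 0,"dy": 0,"dz": 3,"roll": 0}
    - {"fingers": 0.6,"dx": 0,"dy": 0,"dz": 0,"roll": 0}
    - {"fingers": 0.5,"dx": 0,"dy": 0,"dz": 0,"roll": 0}
    - {"fingers": 0.45,"dx": 0,"dy": 0,"dz": 0,"roll": 0}
    - {"fingers": 0.4,"dx": 0,"dy": 0,"dz": 0,"roll": 0}
    - {"fingers": 0.36,"dx": 0,"dy": 0,"dz": 0,"roll": 0}
    - {"fingers": 0.3,"dx": 0,"dy": 0,"dz": 0,"roll": 0}
    - {"fingers": 0.25,"dx": 0,"dy": 0,"dz": 0,"roll": 0}
    - {"fingers": 0.2,"dx": 0,"dy": 0,"dz": 0,"roll": 0}
    - {"fingers": 0.2,"dx": 0,"dy": 0,"dz": 0,"roll": 0}
  force: 30

```text
clock: 5.58
tcp_pos: [0.5402, -0.3574, 0.0428]
tool_rot: [0.0, 0.707, 0.707, 0.0]
ft_force: [0.6, -0.4, 1.8]
finger_gap: 0.0288
finger_force: 29.8
```

>>> drive_tool:
  moves:
    - {"fingers": 0.2,"dx": 0,"dy": 0,"dz": -5,"roll": 0}
    - {"fingers": 0.2,"dx": 0,"dy": 0,"dz": -10,"roll": 0}
    - {"fingers": 0.2,"dx": 0,"dy": 0,"dz": -20,"roll": 0}
    - {"fingers": 0.2,"dx": 0,"dy": 0,"dz": -25,"roll": 0.05}
    - {"fingers": 0.2,"dx": 0,"dy": 0,"dz": -30,"roll": 0.05}
    - {"fingers": 0.2,"dx": 0,"dy": 0,"dz": -30,"roll": 0.049}
    - {"fingers": 0.2,"dx": 0,"dy": 0,"dz": -20,"roll": 0}
    - {"fingers": 0.2,"dx": 0,"dy": 0,"dz": 0,"roll": 0}
    - {"fingers": 0.2,"dx": 0,"dy": 0,"dz": 0,"roll": 0}
  force: 30

```text
clock: 6.33
tcp_pos: [0.5405, -0.3576, 0.1848]
tool_rot: [0.002, 0.758, 0.653, 0.0]
ft_force: [0.2, -0.1, -1.3]
finger_gap: 0.0287
finger_force: 29.7
```

Run:
```python
from h import *
from scipy.spatial.transform import Rotation as Ro
s=get_state();p=s["tcp_pos"];R=Ro.from_quat(s["tool_rot"],scalar_first=True).as_matrix()
print(p,R.round(3),s["finger_gap"],s["finger_force"])
th=-0.149;tf=np.array([.4756,.046])+.125*np.array([np.cos(th),np.sin(th)])
g=tf+.0095*np.array([-np.sin(th),np.cos(th)]);print("target",g)
print("tool shift",R.T@(np.r_[g,p[2]]-p)*1e3)
im=get_image("side");cv2.imwrite("pics/s2.png",cv2.resize(im[180:390,240:500,::-1],None,fx=3,fy=2.8,interpolation=2))
for uv,s_,bb in blobs(red(im),20,400): print(uv,s_,fit("side",uv,p[2]-.0188))
```

```text
[ 0.54053365 -0.35763322  0.18484715] [[ 0.148  0.989  0.003]
 [ 0.989 -0.148 -0.002]
 [-0.002  0.004 -1.   ]] 0.028724694338404872 29.654986560344696
target [0.60062527 0.03683858]
tool shift [399.02066369   0.96151804  -0.76965191]
[305.08558559 191.38513514] 148 [ 0.54250096 -0.00629124]
[323.105919   217.29387331] 156 [ 0.51005249 -0.0897351 ]
[466.16768916 288.97852761] 159 [ 0.54456264 -0.36562066]
```

View pics/s2.png

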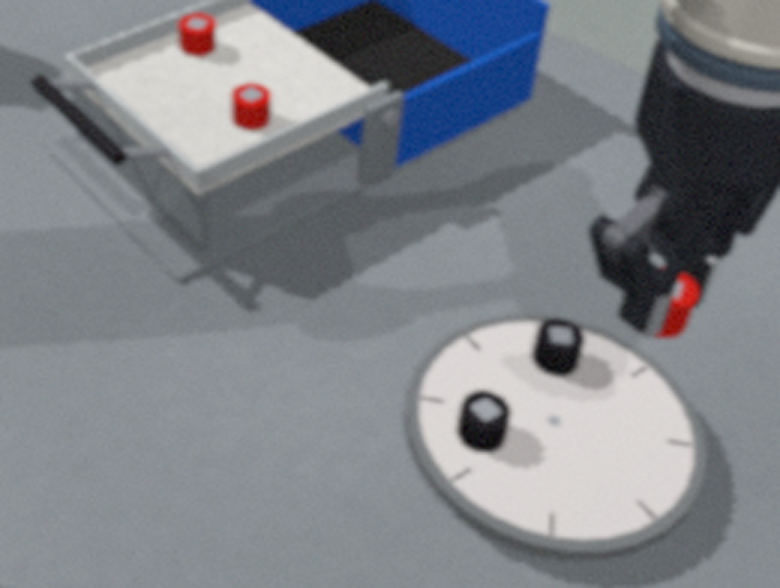

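The red mount is gripped and upright at crop (680,305), both blacks are standing, and the tray is unchanged. The target is 399 mm along tool x.

>>> drive_tool:
  moves:
    - {"fingers": 0.2,"dx": 15,"dy": 0,"dz": 0,"roll": 0}
    - {"fingers": 0.2,"dx": 30,"dy": 0,"dz": 0,"roll": 0}
    - {"fingers": 0.2,"dx": 39,"dy": 0,"dz": 0,"roll": 0}
    - {"fingers": 0.2,"dx": 40,"dy": 0,"dz": 0,"roll": 0}
    - {"fingers": 0.2,"dx": 40,"dy": 0,"dz": 0,"roll": 0}
    - {"fingers": 0.2,"dx": 40,"dy": 0,"dz": 0,"roll": 0}
    - {"fingers": 0.2,"dx": 40,"dy": 0,"dz": 0,"roll": 0}
    - {"fingers": 0.2,"dx": 40,"dy": 0,"dz": 0,"roll": 0}
    - {"fingers": 0.2,"dx": 40,"dy": 0,"dz": 0,"roll": 0}
    - {"fingers": 0.2,"dx": 35,"dy": 0,"dz": 0,"roll": 0}
    - {"fingers": 0.2,"dx": 25,"dy": 0,"dz": 0,"roll": 0}
    - {"fingers": 0.2,"dx": 15,"dy": 1,"dz": 0,"roll": 0}

```text
clock: 7.38
tcp_pos: [0.599, 0.0411, 0.1801]
tool_rot: [-0.002, 0.757, 0.654, -0.001]
ft_force: [-1.1, -0.6, 0.5]
finger_gap: 0.0286
finger_force: 29.7
```

>>> drive_tool:
  moves:
    - {"fingers": 0.2,"dx": 0,"dy": 0,"dz": 0,"roll": 0}
    - {"fingers": 0.2,"dx": 0,"dy": 0,"dz": 0,"roll": 0}
    - {"fingers": 0.2,"dx": 0,"dy": 0,"dz": 15,"roll": 0}
    - {"fingers": 0.2,"dx": 0,"dy": 0,"dz": 20,"roll": 0}
    - {"fingers": 0.2,"dx": 0,"dy": 0,"dz": 20,"roll": 0}
    - {"fingers": 0.2,"dx": 0,"dy": 0,"dz": 15,"roll": 0}
    - {"fingers": 0.2,"dx": 0,"dy": 0,"dz": 0,"roll": 0}
    - {"fingers": 0.2,"dx": 0,"dy": 0,"dz": 0,"roll": 0}

```text
clock: 8.05
tcp_pos: [0.5993, 0.0357, 0.111]
tool_rot: [-0.001, 0.758, 0.652, -0.001]
ft_force: [0.3, -0.3, -0.4]
finger_gap: 0.0288
finger_force: 29.7
```

>>> drive_tool:
  moves:
    - {"fingers": 0.2,"dx": 0,"dy": 0,"dz": 6,"roll": 0}
    - {"fingers": 0.2,"dx": 0,"dy": 0,"dz": 5,"roll": 0}
    - {"fingers": 0.2,"dx": 0,"dy": 0,"dz": 3,"roll": 0}
    - {"fingers": 0.2,"dx": 0,"dy": 0,"dz": 1,"roll": 0}
    - {"fingers": 0.2,"dx": 0,"dy": 0,"dz": 0.5,"roll": 0}
    - {"fingers": 0.2,"dx": 0,"dy": 0,"dz": 0,"roll": 0}
    - {"fingers": 0.2,"dx": 0,"dy": 0,"dz": 0,"roll": 0}

```text
clock: 8.63
tcp_pos: [0.6003, 0.0373, 0.0971]
tool_rot: [0.0, 0.758, 0.653, 0.0]
ft_force: [-0.2, 0.5, -1.3]
finger_gap: 0.0288
finger_force: 29.7
```

>>> drive_tool:
  moves:
    - {"fingers": 0.2,"dx": 0,"dy": 0,"dz": 1,"roll": 0}
    - {"fingers": 0.2,"dx": 0,"dy": 0,"dz": 0.5,"roll": 0}
    - {"fingers": 0.2,"dx": 0,"dy": 0,"dz": 0,"roll": 0}
    - {"fingers": 0.2,"dx": 0,"dy": 0,"dz": 0,"roll": 0}
    - {"fingers": 0.2,"dx": 0,"dy": 0,"dz": 0,"roll": 0}

```text
clock: 9.05
tcp_pos: [0.6002, 0.0372, 0.0953]
tool_rot: [0.0, 0.758, 0.653, 0.0]
ft_force: [-0.5, -0.5, -0.1]
finger_gap: 0.0287
finger_force: 29.7
```

>>> drive_tool:
  moves:
    - {"fingers": 0.2,"dx": 0,"dy": 0,"dz": 0.5,"roll": 0}
    - {"fingers": 0.2,"dx": 0,"dy": 0,"dz": 0.5,"roll": 0}
    - {"fingers": 0.2,"dx": 0,"dy": 0,"dz": 0,"roll": 0}
    - {"fingers": 0.2,"dx": 0,"dy": 0,"dz": 0,"roll": 0}

```text
clock: 9.38
tcp_pos: [0.6001, 0.0372, 0.0942]
tool_rot: [-0.0, 0.758, 0.653, -0.0]
ft_force: [-0.3, -0.9, -0.5]
finger_gap: 0.0291
finger_force: 29.7
```

>>> drive_tool:
  moves:
    - {"fingers": 0.2,"dx": 0,"dy": 0,"dz": 0.5,"roll": 0}
    - {"fingers": 0.2,"dx": 0,"dy": 0,"dz": 0,"roll": 0}
    - {"fingers": 0.2,"dx": 0,"dy": 0,"dz": 0,"roll": 0}
    - {"fingers": 0.2,"dx": 0,"dy": 0,"dz": 0,"roll": 0}

```text
clock: 9.72
tcp_pos: [0.6002, 0.0372, 0.0938]
tool_rot: [0.0, 0.758, 0.653, 0.0]
ft_force: [-0.1, 0.1, 0.3]
finger_gap: 0.029
finger_force: 29.7
```

>>> drive_tool:
  moves:
    - {"fingers": 0.2,"dx": 0,"dy": 0,"dz": 0.7,"roll": 0}
    - {"fingers": 0.2,"dx": 0,"dy": 0,"dz": 0,"roll": 0}
    - {"fingers": 0.2,"dx": 0,"dy": 0,"dz": 0,"roll": 0}
    - {"fingers": 0.2,"dx": 0,"dy": 0,"dz": 0,"roll": 0}

```text
clock: 10.05
tcp_pos: [0.6002, 0.0372, 0.0937]
tool_rot: [0.0, 0.758, 0.653, 0.0]
ft_force: [-3.4, -0.2, 4.8]
finger_gap: 0.0285
finger_force: 30.1
```

Contact (4.8 N up). I'll open slowly and raise the arm.

>>> drive_tool:
  moves:
    - {"fingers": 0.36,"dx": 0,"dy": 0,"dz": -0.3,"roll": 0}
    - {"fingers": 0.4,"dx": 0,"dy": 0,"dz": 0,"roll": 0}
    - {"fingers": 0.5,"dx": 0,"dy": 0,"dz": 0,"roll": 0}
    - {"fingers": 0.6,"dx": 0,"dy": 0,"dz": 0,"roll": 0}
    - {"fingers": 0.6,"dx": 0,"dy": 0,"dz": 0,"roll": 0}
    - {"fingers": 0.6,"dx": 0,"dy": 0,"dz": 0,"roll": 0}
    - {"fingers": 0.6,"dx": 0,"dy": 0,"dz": -10,"roll": 0}
    - {"fingers": 0.6,"dx": 0,"dy": 0,"dz": -20,"roll": 0}
    - {"fingers": 0.6,"dx": 0,"dy": 0,"dz": -30,"roll": 0}
    - {"fingers": 0.6,"dx": 0,"dy": 0,"dz": -20,"roll": 0}
    - {"fingers": 0.6,"dx": 0,"dy": 0,"dz": 0,"roll": 0}

```text
clock: 10.97
tcp_pos: [0.6022, 0.0372, 0.1806]
tool_rot: [0.003, 0.758, 0.653, 0.004]
ft_force: [0.4, 0.1, 1.4]
finger_gap: 0.0512
finger_force: 0.0
```

>>> drive_tool:
  moves:
    - {"fingers": 0.5,"dx": 0,"dy": -15,"dz": 0,"roll": 0}
    - {"fingers": 0.5,"dx": 0,"dy": -25,"dz": 0,"roll": 0}
    - {"fingers": 0.5,"dx": 0,"dy": -30,"dz": 0,"roll": 0}
    - {"fingers": 0.5,"dx": 0,"dy": -30,"dz": 0,"roll": 0}
    - {"fingers": 0.5,"dx": 0,"dy": -20,"dz": 0,"roll": 0}
    - {"fingers": 0.5,"dx": 0,"dy": -5,"dz": 0,"roll": 0}
    - {"fingers": 0.5,"dx": 0,"dy": 0,"dz": 0,"roll": 0}
    - {"fingers": 0.5,"dx": 0,"dy": 0,"dz": 0,"roll": 0}

```text
clock: 11.63
tcp_pos: [0.4772, 0.0557, 0.1738]
tool_rot: [0.001, 0.758, 0.653, 0.001]
ft_force: [-0.5, 0.9, 0.2]
finger_gap: 0.0425
finger_force: 0.0
```

Run:
```python
from h import *
from scipy.spatial.transform import Rotation as Ro
s=get_state();p=s["tcp_pos"];R=Ro.from_quat(s["tool_rot"],scalar_first=True).as_matrix()
print(p,s["finger_gap"])
print("tool shift",R.T@(np.array([.4756,.046,p[2]])-p)*1e3)
for n in("top","side"):
    im=get_image(n);cv2.imwrite(f"pics/{n}3.png",im[:,:,::-1])
    for uv,s_,bb in blobs(red(im),20,400): print(n,uv,s_,bb,fit(n,uv,.075))
im=get_image("side");cv2.imwrite("pics/s3.png",cv2.resize(im[150:290,220:420,::-1],None,fx=4,fy=4,interpolation=2))
```

```text
[0.47719535 0.05570284 0.17381446] 0.0425038028295924
tool shift [-9.83214970e+00 -1.38045445e-01 -1.58469979e-03]
top [286.06666667 189.12323232] 80 [281 184  11  11] [0.62626142 0.08437395]
top [302.12820513 197.65483235] 81 [297 192  11  12] [0.60053206 0.03878035]
top [320.30607966 201.28301887] 78 [315 196  11  11] [ 0.5888137  -0.01302902]
```

View pics/s3.png

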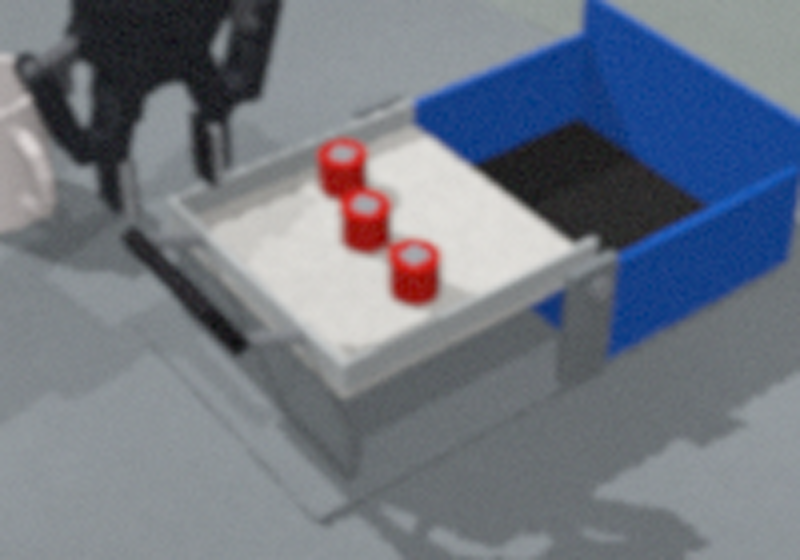

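All three reds are standing on the tray, and the gripper is above and along the handle bar. Next I shift −10 mm in tool x and go down onto the bar.

>>> drive_tool:
  moves:
    - {"fingers": 0.5,"dx": -10,"dy": 0,"dz": 0,"roll": 0}
    - {"fingers": 0.5,"dx": 0,"dy": 0,"dz": 12,"roll": 0}
    - {"fingers": 0.5,"dx": 0,"dy": 0,"dz": 18,"roll": 0}
    - {"fingers": 0.5,"dx": 0,"dy": 0,"dz": 18,"roll": 0}
    - {"fingers": 0.5,"dx": 0,"dy": 0,"dz": 14,"roll": 0}
    - {"fingers": 0.5,"dx": 0,"dy": 0,"dz": 8,"roll": 0}
    - {"fingers": 0.5,"dx": 0,"dy": 0,"dz": 3,"roll": 0}
    - {"fingers": 0.5,"dx": 0,"dy": 0,"dz": 0,"roll": 0}
    - {"fingers": 0.5,"dx": 0,"dy": 0,"dz": 0,"roll": 0}
    - {"fingers": 0.5,"dx": 0,"dy": 0,"dz": 0,"roll": 0}

```text
clock: 12.62
tcp_pos: [0.4757, 0.0458, 0.1015]
tool_rot: [0.001, 0.758, 0.652, 0.001]
ft_force: [-0.3, -0.3, -0.4]
finger_gap: 0.0426
finger_force: 0.0
```

>>> drive_tool:
  moves:
    - {"fingers": 0.4,"dx": 0,"dy": 0,"dz": 1,"roll": 0}
    - {"fingers": 0.3,"dx": 0,"dy": 0,"dz": 0,"roll": 0}
    - {"fingers": 0.2,"dx": 0,"dy": 0,"dz": 0,"roll": 0}
    - {"fingers": 0.15,"dx": 0,"dy": 0,"dz": 0,"roll": 0}
    - {"fingers": 0.05,"dx": 0,"dy": 0,"dz": 0,"roll": 0}
    - {"fingers": 0,"dx": 0,"dy": 0,"dz": 0,"roll": 0}
    - {"fingers": 0,"dx": 0,"dy": 0,"dz": 0,"roll": 0}
    - {"fingers": 0,"dx": 0,"dy": 0,"dz": 0,"roll": 0}
    - {"fingers": 0,"dx": 0,"dy": 0,"dz": 0,"roll": 0}
  force: 40

```text
clock: 13.37
tcp_pos: [0.4755, 0.0459, 0.0997]
tool_rot: [0.0, 0.758, 0.653, 0.0]
ft_force: [1.5, 0.1, 1.3]
finger_gap: 0.0105
finger_force: 39.0
```

Run:
```python
import numpy as np
R=np.hypot(.205,.030);p=np.arctan2(.03,.205)
t=np.arange(0,.7,.025);x=-R*np.cos(p+t)*1e3;z=R*np.sin(p+t)*1e3
for a,b,c in zip(t[1:],np.diff(x),np.diff(z)): print(round(a,3),b.round(2),-c.round(2))
```

```text
0.025 0.81 -5.12
0.05 0.94 -5.09
0.075 1.07 -5.07
0.1 1.19 -5.04
0.125 1.32 -5.01
0.15 1.45 -4.97
0.175 1.57 -4.94
0.2 1.69 -4.9
0.225 1.81 -4.85
0.25 1.93 -4.8
0.275 2.05 -4.75
0.3 2.17 -4.7
0.325 2.29 -4.65
0.35 2.4 -4.59
0.375 2.52 -4.53
0.4 2.63 -4.46
0.425 2.74 -4.39
0.45 2.85 -4.32
0.475 2.96 -4.25
0.5 3.06 -4.18
0.525 3.17 -4.1
0.55 3.27 -4.02
0.575 3.37 -3.94
0.6 3.46 -3.85
0.625 3.56 -3.76
0.65 3.65 -3.67
0.675 3.74 -3.58
```

>>> drive_tool:
  moves:
    - {"fingers": 0,"dx": 0,"dy": 0.8,"dz": -5.1,"roll": 0}
    - {"fingers": 0,"dx": 0,"dy": 0.9,"dz": -5.1,"roll": 0}
    - {"fingers": 0,"dx": 0,"dy": 1.1,"dz": -5.1,"roll": 0}
    - {"fingers": 0,"dx": 0,"dy": 1.2,"dz": -5.0,"roll": 0}
    - {"fingers": 0,"dx": 0,"dy": 1.3,"dz": -5.0,"roll": 0}
    - {"fingers": 0,"dx": 0,"dy": 1.5,"dz": -5.0,"roll": 0}
    - {"fingers": 0,"dx": 0,"dy": 1.6,"dz": -4.9,"roll": 0}
    - {"fingers": 0,"dx": 0,"dy": 1.7,"dz": -4.9,"roll": 0}
    - {"fingers": 0,"dx": 0,"dy": 0,"dz": 0,"roll": 0}

```text
clock: 14.12
tcp_pos: [0.4851, 0.0445, 0.1399]
tool_rot: [-0.0, 0.758, 0.653, -0.0]
ft_force: [1.1, 1.1, -4.3]
finger_gap: 0.011
finger_force: 39.1
```

Run:
```python
from h import *
s=get_state();print(s["tcp_pos"],s["ft_force"],s["ft_torque"],s["finger_gap"])
im=get_image("side");cv2.imwrite("pics/s4.png",cv2.resize(im[130:290,220:440,::-1],None,fx=3.6,fy=3.6,interpolation=2))
```

```text
[0.48506513 0.0444786  0.13987152] [ 1.13546135  1.05790835 -4.27510326] [ 0.11034483 -0.09893854  0.11993858] 0.010988669974256633
```

View pics/s4.png

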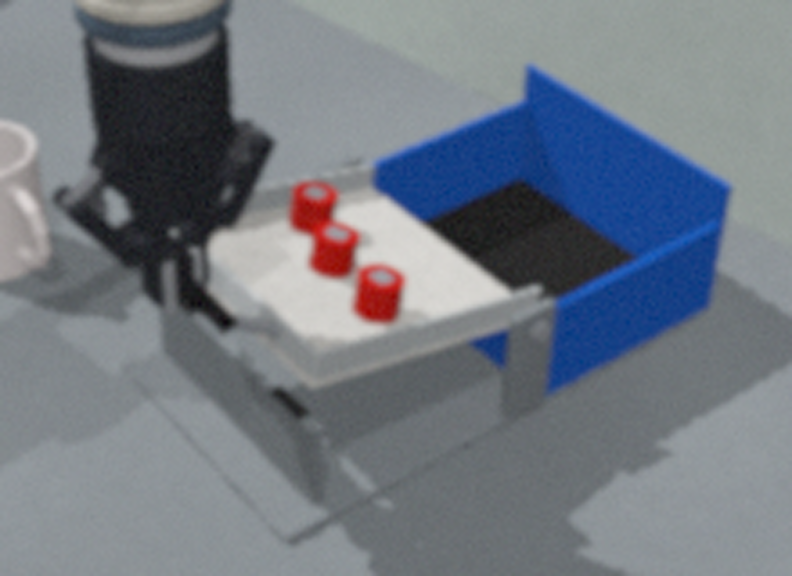

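The tray is tilted about 0.2 rad, held well, and the mounts are still in place. I continue along the arc.

>>> drive_tool:
  moves:
    - {"fingers": 0,"dx": 0,"dy": 1.8,"dz": -4.9,"roll": 0}
    - {"fingers": 0,"dx": 0,"dy": 1.9,"dz": -4.8,"roll": 0}
    - {"fingers": 0,"dx": 0,"dy": 2.1,"dz": -4.8,"roll": 0}
    - {"fingers": 0,"dx": 0,"dy": 2.2,"dz": -4.7,"roll": 0}
    - {"fingers": 0,"dx": 0,"dy": 2.3,"dz": -4.7,"roll": 0}
    - {"fingers": 0,"dx": 0,"dy": 2.4,"dz": -4.6,"roll": 0}
    - {"fingers": 0,"dx": 0,"dy": 2.5,"dz": -4.5,"roll": 0}
    - {"fingers": 0,"dx": 0,"dy": 2.6,"dz": -4.5,"roll": 0}
    - {"fingers": 0,"dx": 0,"dy": 2.7,"dz": -4.4,"roll": 0}
    - {"fingers": 0,"dx": 0,"dy": 2.9,"dz": -4.3,"roll": 0}
    - {"fingers": 0,"dx": 0,"dy": 3.0,"dz": -4.3,"roll": 0}
    - {"fingers": 0,"dx": 0,"dy": 3.1,"dz": -4.2,"roll": 0}

```text
clock: 15.17
tcp_pos: [0.5134, 0.0405, 0.1953]
tool_rot: [-0.001, 0.758, 0.653, -0.001]
ft_force: [-7.1, 3.9, 0.5]
finger_gap: 0.0105
finger_force: 39.0
```

>>> drive_tool:
  moves:
    - {"fingers": 0,"dx": 0,"dy": 3.2,"dz": -4.1,"roll": 0}
    - {"fingers": 0,"dx": 0,"dy": 3.3,"dz": -4.0,"roll": 0}
    - {"fingers": 0,"dx": 0,"dy": 3.4,"dz": -3.9,"roll": 0}
    - {"fingers": 0,"dx": 0,"dy": 3.5,"dz": -3.9,"roll": 0}
    - {"fingers": 0,"dx": 0,"dy": 0,"dz": 0,"roll": 0}
    - {"fingers": 0,"dx": 0,"dy": 0,"dz": 0,"roll": 0}
    - {"fingers": 0,"dx": 0,"dy": 0,"dz": 0,"roll": 0}
    - {"fingers": 0,"dx": 0,"dy": 0,"dz": 0,"roll": 0}
    - {"fingers": 0,"dx": 0,"dy": 0,"dz": 0,"roll": 0}
    - {"fingers": 0,"dx": 0,"dy": 0,"dz": 0,"roll": 0}

```text
clock: 16.0
tcp_pos: [0.5267, 0.0386, 0.2123]
tool_rot: [-0.001, 0.758, 0.653, 0.0]
ft_force: [-8.1, 3.9, 4.3]
finger_gap: 0.0105
finger_force: 39.5
```

Run:
```python
from h import *
s=get_state();print(s["tcp_pos"],s["ft_force"],s["ft_torque"],s["finger_gap"])
im=get_image("side");t=get_image("top")
a=cv2.resize(im[130:290,220:440],None,fx=2.5,fy=2.5,interpolation=2);b=cv2.resize(t[95:255,240:360],None,fx=2,fy=2.5,interpolation=2)
cv2.imwrite("pics/s5.png",np.hstack([a,b])[:,:,::-1])
for n,i in(("side",im),("top",t)):
    for uv,s_,bb in blobs(red(i),5,400): print(n,uv,s_,ray(n,uv,.03))
```

```text
[0.52669809 0.03856877 0.21226075] [-8.08297797  3.88471539  4.32782677] [0.62687467 1.48717458 0.05387048] 0.010520138946165214
side [353.90355636 196.39903556] 267 [0.75692747 0.03835209 0.03      ]
side [377.41573034 206.5505618 ] 102 [ 0.76712959 -0.03147276  0.03      ]
top [293.17471264 142.37701149] 85 [0.77277902 0.06393814 0.03      ]
top [326.         144.73412698] 97 [ 0.76309132 -0.03529096  0.03      ]
top [308.02941176 152.43872549] 82 [0.74093487 0.0196581  0.03      ]
top [595.34444444 383.18888889] 28 [ 0.03981929 -0.80463682  0.03      ]
```

View pics/s5.png

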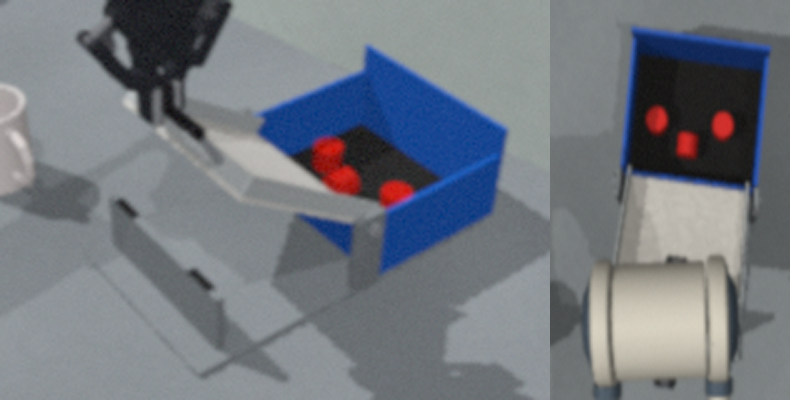

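All three reds lie in the box (top crop (657,120), (723,125), (687,145)) and the tray is empty. Now I lower it along the reverse arc, slower near the end.

>>> drive_tool:
  moves:
    - {"fingers": 0,"dx": 0,"dy": -3.5,"dz": 3.9,"roll": 0}
    - {"fingers": 0,"dx": 0,"dy": -3.4,"dz": 3.9,"roll": 0}
    - {"fingers": 0,"dx": 0,"dy": -3.3,"dz": 4.0,"roll": 0}
    - {"fingers": 0,"dx": 0,"dy": -3.2,"dz": 4.1,"roll": 0}
    - {"fingers": 0,"dx": 0,"dy": -3.1,"dz": 4.2,"roll": 0}
    - {"fingers": 0,"dx": 0,"dy": -3.0,"dz": 4.3,"roll": 0}
    - {"fingers": 0,"dx": 0,"dy": -2.9,"dz": 4.3,"roll": 0}
    - {"fingers": 0,"dx": 0,"dy": -2.7,"dz": 4.4,"roll": 0}
    - {"fingers": 0,"dx": 0,"dy": -2.6,"dz": 4.5,"roll": 0}
    - {"fingers": 0,"dx": 0,"dy": -2.5,"dz": 4.5,"roll": 0}
    - {"fingers": 0,"dx": 0,"dy": -2.4,"dz": 4.6,"roll": 0}
    - {"fingers": 0,"dx": 0,"dy": -2.3,"dz": 4.7,"roll": 0}

```text
clock: 17.1
tcp_pos: [0.4932, 0.0433, 0.1604]
tool_rot: [0.001, 0.758, 0.653, 0.001]
ft_force: [-5.0, 2.2, 0.9]
finger_gap: 0.0102
finger_force: 40.4
```

>>> drive_tool:
  moves:
    - {"fingers": 0,"dx": 0,"dy": -2.2,"dz": 4.7,"roll": 0}
    - {"fingers": 0,"dx": 0,"dy": -2.1,"dz": 4.8,"roll": 0}
    - {"fingers": 0,"dx": 0,"dy": -1.9,"dz": 4.8,"roll": 0}
    - {"fingers": 0,"dx": 0,"dy": -1.8,"dz": 4.9,"roll": 0}
    - {"fingers": 0,"dx": 0,"dy": -1.7,"dz": 4.9,"roll": 0}
    - {"fingers": 0,"dx": 0,"dy": -1.6,"dz": 4.9,"roll": 0}
    - {"fingers": 0,"dx": 0,"dy": -1.5,"dz": 5.0,"roll": 0}
    - {"fingers": 0,"dx": 0,"dy": -1.3,"dz": 5.0,"roll": 0}
    - {"fingers": 0,"dx": 0,"dy": -1.2,"dz": 5.0,"roll": 0}
    - {"fingers": 0,"dx": 0,"dy": -0.6,"dz": 2.6,"roll": 0}
    - {"fingers": 0,"dx": 0,"dy": -0.5,"dz": 2.5,"roll": 0}
    - {"fingers": 0,"dx": 0,"dy": 0,"dz": 0,"roll": 0}

```text
clock: 18.1
tcp_pos: [0.4771, 0.0456, 0.1092]
tool_rot: [0.0, 0.758, 0.653, 0.0]
ft_force: [1.6, 1.4, -0.7]
finger_gap: 0.0105
finger_force: 41.4
```

>>> drive_tool:
  moves:
    - {"fingers": 0,"dx": 0,"dy": -0.4,"dz": 2,"roll": 0}
    - {"fingers": 0,"dx": 0,"dy": -0.4,"dz": 2,"roll": 0}
    - {"fingers": 0,"dx": 0,"dy": -0.3,"dz": 1.5,"roll": 0}
    - {"fingers": 0,"dx": 0,"dy": -0.2,"dz": 1.2,"roll": 0}
    - {"fingers": 0,"dx": 0,"dy": -0.2,"dz": 1.0,"roll": 0}
    - {"fingers": 0,"dx": 0,"dy": -0.1,"dz": 0.8,"roll": 0}
    - {"fingers": 0,"dx": 0,"dy": -0.1,"dz": 0.5,"roll": 0}
    - {"fingers": 0,"dx": 0,"dy": 0,"dz": 0,"roll": 0}
    - {"fingers": 0,"dx": 0,"dy": 0,"dz": 0,"roll": 0}
    - {"fingers": 0,"dx": 0,"dy": 0,"dz": 0,"roll": 0}

```text
clock: 18.93
tcp_pos: [0.4756, 0.0458, 0.1008]
tool_rot: [0.0, 0.758, 0.652, 0.0]
ft_force: [5.1, 1.8, -1.5]
finger_gap: 0.0106
finger_force: 41.1
```

>>> drive_tool:
  moves:
    - {"fingers": 0,"dx": 0,"dy": 0,"dz": 0.5,"roll": 0}
    - {"fingers": 0,"dx": 0,"dy": 0,"dz": 0.5,"roll": 0}
    - {"fingers": 0,"dx": 0,"dy": 0,"dz": 0,"roll": 0}
    - {"fingers": 0,"dx": 0,"dy": 0,"dz": 0,"roll": 0}
    - {"fingers": 0,"dx": 0,"dy": 0,"dz": 0,"roll": 0}

```text
clock: 19.35
tcp_pos: [0.4756, 0.0458, 0.1007]
tool_rot: [0.001, 0.758, 0.652, 0.001]
ft_force: [2.2, 1.7, 4.9]
finger_gap: 0.0105
finger_force: 41.8
```

On the rest (z stopped, upward force). A touch more, then release slowly and withdraw.

>>> drive_tool:
  moves:
    - {"fingers": 0,"dx": 0,"dy": 0,"dz": 0.3,"roll": 0}
    - {"fingers": 0,"dx": 0,"dy": 0,"dz": 0,"roll": 0}
    - {"fingers": 0.15,"dx": 0,"dy": 0,"dz": 0,"roll": 0}
    - {"fingers": 0.25,"dx": 0,"dy": 0,"dz": 0,"roll": 0}
    - {"fingers": 0.35,"dx": 0,"dy": 0,"dz": 0,"roll": 0}
    - {"fingers": 0.5,"dx": 0,"dy": 0,"dz": 0,"roll": 0}
    - {"fingers": 0.5,"dx": 0,"dy": 0,"dz": 0,"roll": 0}
    - {"fingers": 0.5,"dx": 0,"dy": 0,"dz": 0,"roll": 0}
  force: 20

```text
clock: 20.02
tcp_pos: [0.4747, 0.0458, 0.0988]
tool_rot: [-0.0, 0.758, 0.652, -0.001]
ft_force: [0.5, -0.2, -0.3]
finger_gap: 0.0425
finger_force: 0.0
```

>>> drive_tool:
  moves:
    - {"fingers": 0.5,"dx": 0,"dy": 0,"dz": -5,"roll": 0}
    - {"fingers": 0.5,"dx": 0,"dy": 0,"dz": -10,"roll": 0}
    - {"fingers": 0.5,"dx": 0,"dy": 0,"dz": -20,"roll": 0}
    - {"fingers": 0.5,"dx": 0,"dy": 0,"dz": -30,"roll": 0}
    - {"fingers": 0.5,"dx": 0,"dy": 0,"dz": -30,"roll": 0}
    - {"fingers": 0.5,"dx": 0,"dy": 0,"dz": -20,"roll": 0}
    - {"fingers": 0.5,"dx": 0,"dy": -20,"dz": 0,"roll": 0}
    - {"fingers": 0.5,"dx": 0,"dy": -30,"dz": 0,"roll": 0}
    - {"fingers": 0.5,"dx": 0,"dy": -20,"dz": 0,"roll": 0}
    - {"fingers": 0.5,"dx": 0,"dy": 0,"dz": 0,"roll": 0}
    - {"fingers": 0.5,"dx": 0,"dy": 0,"dz": 0,"roll": 0}

```text
clock: 20.93
tcp_pos: [0.4058, 0.0564, 0.2158]
tool_rot: [0.001, 0.758, 0.653, 0.001]
ft_force: [-0.7, -0.4, 0.1]
finger_gap: 0.043
finger_force: 0.0
```

Run:
```python
from h import *
im=get_image("side");cv2.imwrite("pics/s6.png",im[:,:,::-1])
s=get_state();print(s["clock"],s["tcp_pos"],s["ft_force"],s["finger_gap"])
```

```text
20.9833 [0.40621771 0.05625649 0.21532551] [ 0.00529167  0.66194609 -0.31102325] 0.04254841586202681
```

View pics/s6.png

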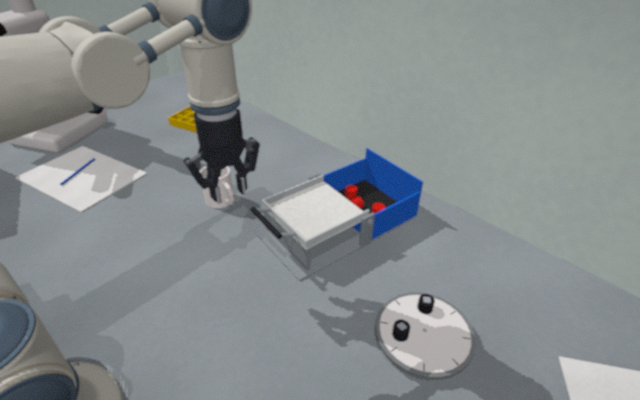

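The tray lies flat and empty with its handle at (266,222). The reds are in the box around (351,190)–(379,208), the blacks stand at (401,330) and (427,303), and the mug is in place behind the gripper, which is clear of everything.

```bash
python3 -c "
from workcell import *
print(hand_in())"
```

```text
the job is handed in; nothing more can be done
None
```

Job handed in at about 21 s: all three red mounts are in the blue box, the tray was lowered gently back onto its rest, the black mounts are still standing on the turntable, and the mug is untouched.

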